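# Slide the VU meter home between the board stand-offs

## Task

Push the loose VU meter across the chassis floor, dial first, through the gap between the two bare stand-offs of the empty bay, and on until its dial face is fully home and square against the back of the front panel, centred behind its window. Push gently, with the fingertips or the outside of the fingers: the meter stays standing on the floor and is never gripped, lifted or tipped. Leave everything else on the bench where it is.

Things in the scene. Friction and masses are not known exactly. Their poses are not given: they have to be found in the camera images.
- chassis: Aluminium meter chassis, cover off, fixed to the bench. Origin at bench height under the middle of its width; x runs from the open rear edge to the front panel, y left, z up. Flat floor 10 mm above the bench, x -120 to 100, y -150 to 150 mm, no rear lip; 14 mm side lips from x -5 to 95. Left bay (y +60 mm) is finished: fixed meter, board on stand-offs, 65 mm high. Right bay (y -60 mm) is empty.
- gap (a point): Point on the chassis floor midway between the empty bay's two bare stand-offs: fixed steel posts, 10 mm in diameter, 42 mm high above the floor, their axes at 44 mm to either side along y, so 78 mm in the clear. Axes as the chassis; x is the way to push. Lies at x 30, y -60 mm in the chassis.
- home (a point): Point on the chassis floor, 48 mm beyond gap along x, where the meter's origin lies when fully home and centred. The panel's flat back face is 17 mm further along x; the panel is 3 mm thick, its top 60 mm above the bench, with a window 60 x 26 mm per bay. Axes as the chassis.
- meter: Loose VU meter, about 180 g, standing on the chassis floor behind the stand-offs, skewed and off to one side. 72 mm wide (y), 34 deep (x), 36 high: steel frame 72 wide over the middle 24 mm of depth; rear cover and dial front, 5 mm deep each, are 68 wide and 34 high. Origin: centre of its underside; x points out of the dial face, z up. It slides freely and stays where left.
- meter_back: Black rear cover of the meter, part of it: 5 mm deep, its flat outer face 17 mm behind the meter's origin. Same origin and axes as the meter.
- meter_lens: Dial front of the meter (cream dial in a black surround), part of it: 5 mm deep, its flat outer face 17 mm ahead of the meter's origin. Same origin and axes as the meter.
- dial (a point): Point at the foot of the meter's dial face: 17 mm ahead of the meter's origin along its x.
- lamp_holder: Brass bayonet lamp holder, upright, 34 mm high, 30 mm wide at its foot, on the chassis floor to the left of the loose meter. Origin: centre of its underside. Leave it.
- pilot_cap: Small green glass pilot lamp cap, 26 mm in diameter, 19 mm high, on the chassis floor to the left. Origin: centre of its underside. Leave it.
- idler: Black rubber idler wheel lying flat, 44 mm in diameter, 15 mm high, on the bench between robot and chassis. Origin: centre of its underside. Leave it.
- knob: Knurled aluminium knob, 34 mm in diameter, 20 mm high, on the bench to the right of the chassis. Origin: centre of its underside. Leave it.
- flywheel: Brass flywheel lying flat with its steel shaft up, 64 mm in diameter, 43 mm high, on the bench to the right of the chassis. Origin: centre of its underside. Leave it.
- screwdriver: Screwdriver lying on the bench to the left of the chassis, 170 mm long along its x, under 30 mm high. Leave it.
- screw_tin: Open steel tin of screws, 60 x 80 x 18 mm, on the bench to the left of the chassis. Origin: centre of its underside. Leave it.
Things that resemble listed ones, but are neither listed nor needed, are in the scene too. Of the things like the meter, leave any that is yellow; of the rest the smaller one is meant.

How it is judged (in metres and radians):
On the way:
1. the meter stands between the two bare stand-offs, dial leading, on its way through (x of meter in the frame of gap between -0.015 and 0.015 m and y of meter in the frame of gap between -0.006 and 0.006 m and x of dial in the frame of gap between 0 and 0.034 m and angle between the x axis of meter and the x axis of chassis, either way round below 0.2 rad), for 0.04 s.
At the end, for the whole second after the job is handed in: The meter stands on the chassis floor beyond the stand-offs, at rest, its dial face within 3 mm of the panel's back face, square to it within 0.06 rad and centred on the empty bay within 6 mm; every other loose thing within 12 mm of where it was (x of dial in the frame of home between 0.014 and 0.02 m and y of dial in the frame of home between -0.006 and 0.006 m and y of meter in the frame of home between -0.006 and 0.006 m and angle between the x axis of meter and the x axis of chassis, either way round below 0.06 rad and angle between meter's own z axis and vertical below 0.06 rad and z of meter in the frame of home below 0.004 m and linear speed of meter below 0.01 m/s and distance of each of lamp_holder, pilot_cap, idler, knob, flywheel, screwdriver, screw_tin from where it was at the start of the episode below 0.012 m); the robot touches nothing.
It fails at once if the meter is lifted off the chassis floor (8 mm) (z of meter in the frame of gap above 0.008 m).
It fails at once if the meter is tipped (0.25 rad) (angle between meter's own z axis and vertical above 0.25 rad).
It fails at once if the meter is gripped between the fingers, front and back (contact force between the fingers and meter_back above 1.5 N and contact force between the fingers and meter_lens above 1.5 N).
It fails at once if the meter is shoved or squeezed hard (over 35 N) (contact force between the fingers and meter above 35 N).
It fails at once if another loose thing is moved by 12 mm or more (distance of any of lamp_holder, pilot_cap, idler, knob, flywheel, screwdriver, screw_tin from where it was at the start of the episode above 0.012 m).
It also fails if it takes over 58 s, if anything falls off the work surface, if the arm or the gripper's body presses on something with over 40 N, if the wrist force passes 120 N, or if a joint passes its speed limit or range.

## Robot

A 6-joint arm with a two-finger parallel gripper is mounted at the origin on the work surface. World frame = base frame: x ahead of the robot, y to its left, z up, the work surface at z = 0. Lengths are in m, angles in degrees, forces in N, time in s.
With the tool pointing down it reaches from about 0.25 to 0.725 m from the base axis. Payload 9.7 kg.
Tool frame: the origin (TCP) lies at the very end of the fingers, on their centre line; the grasp point (between the pads) lies grasp_offset behind it (grasp_offset is the distance from the TCP to the grasp point, in m); z points along the fingers, y is the line along which they close (so a half turn about z gives the same grasp; the last joint's range is limited). The gripper opens to 85 mm and grips with 20 to 120 N. Pads are 22 mm wide; open, the fingers measure 114 mm over their backs; the gripper's body (76 mm by 85 mm) begins 54 mm behind the grasp point. The pads swing forward as they close: fully open they stand 13 mm farther back than shut.
Start: joints at [75.172, 4.979, 10.078, 95.1, 0, 90], TCP at [0.141, 0.532, 0.206] pointing down, gripper open.
Joint ranges: [-179.16, 179.16], [-48.56, 103.87], [-65.8, 70.77], [-126.05, 130.52], [-82.76, 87.17], [-180, 180]. Speed limits (degrees/s): [127.2, 127.2, 147.25, 180, 180, 180].

## Interface

Orientations are given as [roll, pitch, yaw] about the fixed x, y, z axes, in that order (R = Rz(yaw) Ry(pitch) Rx(roll)).
In Python, from workcell import get_obs, camera, calibration, job_done, recognise, cut_out, mark_of, grasp_offset gives the robot as it stands.
- The arm moves only by the tool servo_tool, never from a script. Its argument "moves" is a list of rows, each a list of 3 entries, a list of its own where there are three numbers: the turn, a rotation vector about the tool's x, y, z in degrees, then the shift along the tool's x, y, z in m, then the opening in per cent of the stroke, from 0 (shut) to 100 (fully open). In form: [[[ax, ay, az], [x, y, z], claw], ...]. A call has 1 to 12 rows; each row shifts and turns the commanded pose from where the row before left it, along the tool's axes as they then stand; what a row does not reach is not made up. A row lasts 1/10 s, in which the tool goes at most 50 mm and 8.59 degrees, less where a joint would pass 70% of its speed; a pose out of reach is approached as far as the arm can. A call is refused whole if a number of a shift passes 0.05 or a number of a turn 8.59, either way. A call with a gripper value outside its range is refused whole. The fingers move at their own pace and stop on an object; "force" is the grip in N (left out, the last holds). Time passes only in rows, so rows that do not move let the fingers close. It gives the time, the measured TCP pose, the force, the opening and the grip force at its end, in the units of the state.
- get_obs(): the state, without advancing time (a new reading comes with each control period).
- camera(name): name is "scene" or "top"; returns (picture, depth): 420x560x3 uint8, red, green, blue; 420x560 float32, m along the optical axis (not along the pixel's ray), 0 where there is no reading.
- calibration(name): a dict with "camera_matrix" (3x3 intrinsics, pixels), "dist" ([k1, k2, p1, p2, k3] as OpenCV has them; the pictures are not rectified), "R" (3x3) and "t" (3): a world point X has camera coordinates R X + t. Camera axes: x right, y down, z forward; pixel columns grow to the right and rows downward; lengths in m; the calibration is good to about 2 mm. A picture is of the moment at which its call begins. calibration takes no time and is no camera call.
- job_done(): hands the job in; it is judged then, once.
Trained networks look in the newest picture that a camera, given by its name, has taken for a name from the list of things; names that differ only in an ending like _2 or _b are one class to them, and where a whole thing is asked for, a point or a joint stands for the part that bears it (a point fixed in the world has none). Each returns a list of dicts, best first, with "score" (0 to 1); they miss things now and then, are a little off and sometimes report something else, mostly with a low value. They report only what shows in the picture. A call takes as long as a camera call. They do not tell look-alikes from the thing itself.
- recognise(name, camera): "xyz" ([x, y, z] in m, in the coordinates of the camera as it stood for that picture, good to about 4 mm: the middle of the surface that is visible of it).
- cut_out(name, camera): "mask" (420x560 bool, what is visible of it).
- mark_of(name, camera): "xyz" ([x, y, z] in m, in the coordinates of the camera as it stood for that picture, good to about 4 mm: a listed point, or the origin of a listed thing).
The state is a dict: "time": time; "q": joint angles; "qd": joint speeds; "joint_efforts": joint torques, N m; "ee_pos": TCP position; "tcp_rot": TCP orientation; "wrist_force": force on the tool from outside, world axes, zero at the start; "torque": the same for the moment, N m; "opening": finger opening in m; "grasp_force": force on a finger pad.
Only numpy, scipy, OpenCV 4.12 (cv2) and the standard library are available. Lean on these libraries where they do the work, as an engineer would, in place of code of your own. Each camera call takes 0.05 s, during which the arm holds its last target. There are 200 camera calls.

## Working session

There is one attempt and no reset: what is moved stays moved. The work goes in short steps, Python scripts to look and compute and a tool call to move; the robot and the scene stay as the last step left them, time stands still between calls to the robot, and variables do not carry over. Pictures are saved under pics/ and viewed, at most 10 in all, crops included, and the job is handed in when it is done.

Besides the shell and the picture viewer there is one more tool, called after ">>>" as a command line: name --argument value ..., lists and objects as JSON in quotes. servo_tool: Moves the arm, as the interface text tells. Its arguments: {"type":"object","properties":{"moves":{"type":"array"},"force":{"type":"number"}},"required":["moves"]}

```bash
ls; mkdir -p pics
cat > h.py <<'E'
import numpy as np, cv2
from workcell import *
def w(cam,p):
    c=calibration(cam); return np.array(c["R"]).T@(np.array(p)-np.array(c["t"]))
def cloud(cam,depth):
    c=calibration(cam); h,wd=depth.shape
    u,v=np.meshgrid(np.arange(wd),np.arange(h))
    n=cv2.undistortPoints(np.stack([u,v],-1).reshape(-1,1,2).astype(np.float64),np.array(c["camera_matrix"]),np.array(c["dist"])).reshape(h,wd,2)
    P=np.dstack([n[...,0]*depth,n[...,1]*depth,depth])
    return (P-np.array(c["t"]))@np.array(c["R"])
def pix(cam,X):
    c=calibration(cam); r,_=cv2.Rodrigues(np.array(c["R"]))
    return cv2.projectPoints(np.array([X],float),r,np.array(c["t"],float),np.array(c["camera_matrix"]),np.array(c["dist"]))[0].ravel()
E
cat > a.py <<'E'
from h import *
ims=[]
for cam in("scene","top"):
    im,d=camera(cam); cv2.imwrite(f"pics/{cam}0.png",im[...,::-1]); np.save(f"{cam}0.npy",d)
    for n in("meter","gap","home","lamp_holder","pilot_cap","idler","chassis"):
        for f in(mark_of,):
            for r in f(n,cam)[:4]:
                X=w(cam,r["xyz"]); print(cam,n,f.__name__,round(r["score"],2),X.round(3),pix(cam,X).round())
o=get_obs();print(o["time"],o["ee_pos"],o["tcp_rot"],grasp_offset if not callable(grasp_offset) else grasp_offset())
E
python3 a.py
```

```text
pics
scene meter call 0.86 [ 0.538 -0.089  0.004] [196. 236.]
scene meter call 0.83 [ 0.376 -0.232 -0.005] [123. 198.]
scene meter call 0.57 [ 0.371 -0.113 -0.005] [176. 186.]
scene gap call 0.93 [ 0.617 -0.063  0.011] [215. 263.]
scene lamp_holder call 0.47 [0.497 0.068 0.012] [265. 204.]
scene pilot_cap call 0.68 [0.532 0.109 0.012] [288. 211.]
scene idler call 0.56 [ 0.39   0.048 -0.003] [244. 177.]
scene chassis call 0.84 [ 0.583 -0.005  0.001] [241. 245.]
scene chassis call 0.3 [ 0.618 -0.062  0.007] [216. 264.]
scene chassis call 0.16 [0.502 0.07  0.014] [266. 204.]
top meter call 0.89 [ 0.377 -0.229 -0.001] [412. 289.]
top meter call 0.71 [ 0.539 -0.08   0.009] [336. 206.]
top meter call 0.58 [ 0.368 -0.11  -0.   ] [352. 293.]
top meter call 0.32 [ 0.628  0.243 -0.002] [175. 162.]
top gap call 0.57 [ 0.627 -0.061  0.011] [325. 162.]
top lamp_holder call 0.53 [0.499 0.067 0.016] [261. 225.]
top pilot_cap call 0.63 [0.535 0.117 0.011] [236. 207.]
top idler call 0.55 [ 0.389  0.052 -0.001] [269. 282.]
top chassis call 0.78 [ 0.584 -0.001  0.004] [295. 183.]
0.8 [0.14073708 0.53167033 0.20648864] [-1.79999322e+02 -1.90561771e-03  1.65169909e+02] 0.0187
```

View pics/scene0.png

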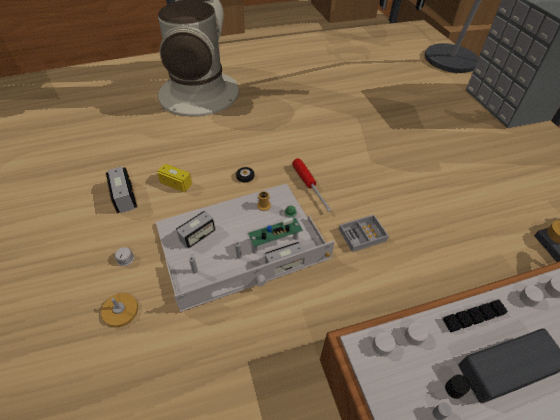

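View pics/top0.png

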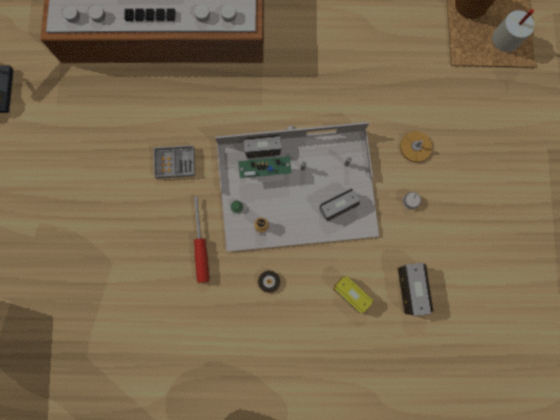

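Candidates for the meter: grey one standing in the chassis (top 340,205), larger grey one on the bench (top 415,289), and the yellow one (top 354,295). I choose the one in the chassis, since it is the smaller non-yellow one. Next I measure it and check a crop.

```bash
cat > b.py <<'E'
from h import *
for cam in("scene","top"):
    d=np.load(f"{cam}0.npy"); P=cloud(cam,d); P[d==0]=np.nan
    x,y,z=P[...,0],P[...,1],P[...,2]
    inb=(x>.4)&(x<.75)&(y>-.25)&(y<.25)
    fl=inb&(abs(z-.01)<.004); print(cam,"floor z",np.nanmedian(z[(abs(x-.55)<.02)&(abs(y+.01)<.03)]), "bench",np.nanmedian(z[(abs(x-.4)<.02)&(abs(y+.02)<.02)]))
    pt=P[inb&(z>.052)&(z<.07)&(x>.62)]
    print(" high pts",len(pt),np.nanmin(pt,0).round(3),np.nanmax(pt,0).round(3))
    m=inb&(z>.038)&(z<.052)&(np.hypot(x-.54,y+.085)<.06)
    q=P[m]; 
    (c,s,a)=cv2.minAreaRect(q[:,:2].astype(np.float32)*1000); print(" meter top",len(q),c,s,a,np.median(q[:,2]))
    for nm in("top","bot"): pass
    so=inb&(z>.03)&(z<.06)&(y<.0)&(y>-.16)&(x>.59)&(x<.66)
    n,l,st,ce=cv2.connectedComponentsWithStats(so.astype(np.uint8))
    for i in range(1,n):
        k=l==i
        if k.sum()>3: print("  so",k.sum(),P[k].mean(0).round(4),P[k].max(0).round(3),ce[i].round())
im=cv2.imread("pics/top0.png"); 
cv2.imwrite("pics/c1.png",cv2.resize(im[110:260,210:390],None,fx=4.4,fy=4,interpolation=cv2.INTER_CUBIC)[:600,:792])
E
python3 b.py
```

```text
scene floor z 0.009108395905482387 bench -0.0009767194129321262
 high pts 713 [ 0.62  -0.143  0.052] [0.698 0.154 0.065]
 meter top 550 (539.2832641601562, -86.6514892578125) (37.36175537109375, 73.08851623535156) 26.61171531677246 0.044312098961121815
  so 49 [ 0.6181 -0.0166  0.0443] [ 0.622 -0.012  0.056] [238. 247.]
  so 48 [ 0.6272 -0.104   0.0456] [ 0.63  -0.1    0.055] [192. 262.]
top floor z 0.010667218303184558 bench 0.00023063301566454833
 high pts 501 [ 0.62  -0.14   0.052] [0.696 0.157 0.065]
 meter top 661 (537.39404296875, -83.201171875) (34.78813552856445, 72.27154541015625) 27.011831283569336 0.04588867986897264
  so 37 [ 0.6218 -0.1004  0.047 ] [ 0.627 -0.097  0.057] [348. 160.]
  so 34 [ 0.6124 -0.0133  0.0478] [ 0.619 -0.009  0.056] [303. 165.]
```

View pics/c1.png

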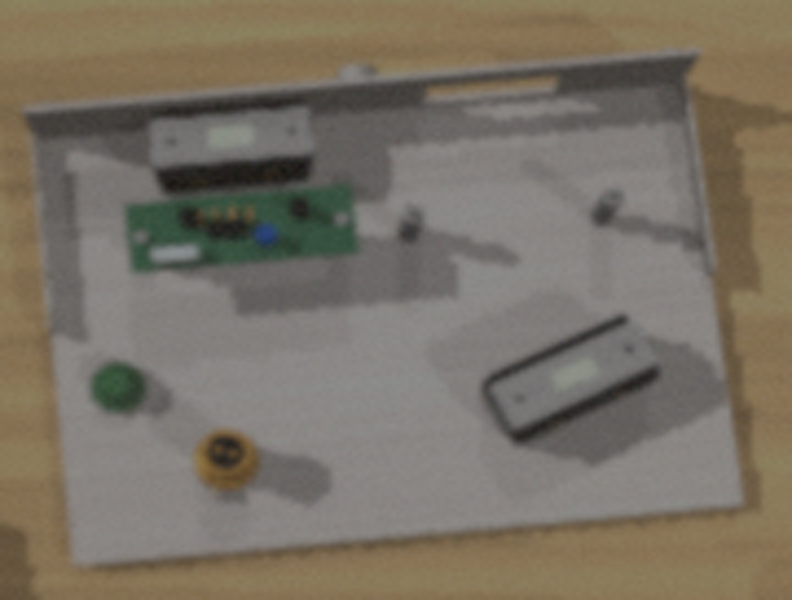

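The crop confirms it: a grey meter in the chassis at about crop (573,375), skewed, with bare posts at crop (410,222) and (606,207). The dial faces the panel side, because the scene view shows the cream dial. Next I fit the chassis yaw and the meter's pose relative to the gap.

```bash
cat > m.py <<'E'
from h import *
import sys
# measure meter pose in gap frame from depth, per camera
G={}
def chassis():
    for cam in("scene","top"):
        d=np.load(f"{cam}0.npy"); P=cloud(cam,d); P[d==0]=np.nan
        x,y,z=P[...,0],P[...,1],P[...,2]
        k=(z>.05)&(z<.066)&(x>.655)&(x<.72)&(y>-.16)&(y<.17)&((y<-.01))
        k|=(z>.05)&(z<.066)&(x>.65)&(x<.72)&(y>.12)&(y<.17)
        q=P[k][:,:2].astype(np.float32)
        vx,vy,x0,y0=cv2.fitLine(q,cv2.DIST_HUBER,0,.001,.001).ravel()
        yaw=np.degrees(np.arctan2(-vx*np.sign(vy),abs(vy)))
        G[cam]=(q,yaw,(x0,y0))
        res=(q-[x0,y0])@np.array([-vy,vx]); print(cam,"panel yaw",yaw.round(2),"line at",x0.round(4),y0.round(4),"rms",res.std().round(4),len(q),
          "cam at",(-np.array(calibration(cam)["R"]).T@calibration(cam)["t"]).round(2))
        so=(z>.046)&(z<.06)&(y<0)&(y>-.16)&(x>.59)&(x<.65)
        n,l,st,ce=cv2.connectedComponentsWithStats(so.astype(np.uint8))
        for i in range(1,n):
            kk=l==i
            if kk.sum()>3: print("  cap",kk.sum(),P[kk].mean(0).round(4))
if __name__=="__main__":
    chassis()
    for cam in("scene","top"):
        camera(cam)
        for n in("meter_lens","meter_back","dial"):
            for r in mark_of(n,cam)[:4]: X=w(cam,r["xyz"]); print(cam,n,round(r["score"],2),X.round(3))
E
python3 m.py
```

```text
scene panel yaw 6.0 line at 0.6855 -0.0433 rms 0.0012 424 cam at [ 1.04 -0.07  0.63]
  cap 23 [ 0.6171 -0.0162  0.051 ]
  cap 27 [ 0.6265 -0.1041  0.0507]
top panel yaw 6.14 line at 0.6781 0.0062 rms 0.0012 270 cam at [0.37 0.05 1.06]
  cap 24 [ 0.6226 -0.1011  0.0522]
  cap 24 [ 0.6135 -0.0133  0.0519]
scene meter_lens 0.5 [ 0.376 -0.23   0.003]
scene meter_back 0.77 [ 0.369 -0.115  0.001]
scene meter_back 0.71 [ 0.377 -0.229 -0.   ]
scene dial 0.96 [ 0.38  -0.249 -0.   ]
scene dial 0.69 [ 0.353 -0.101 -0.004]
scene dial 0.68 [ 0.47   0.187 -0.002]
scene dial 0.58 [ 0.552 -0.076  0.01 ]
top meter_lens 0.67 [ 0.536 -0.087  0.012]
top meter_lens 0.48 [ 0.367 -0.115 -0.   ]
top meter_back 0.84 [ 0.377 -0.232 -0.002]
top meter_back 0.66 [0.472 0.189 0.002]
top meter_back 0.52 [ 0.371 -0.105  0.003]
top meter_back 0.41 [ 0.537 -0.081  0.01 ]
top dial 0.89 [ 0.354 -0.097 -0.002]
top dial 0.86 [ 0.555 -0.076  0.01 ]
```

>>> servo_tool --moves '[[[0, 0, 8.1], [0, 0, 0], 35], [[0, 0, 8.1], [0, 0, 0], 35], [[0, 0, 8.1], [0, 0, 0], 35], [[0, 0, 8.1], [0, 0, 0], 35], [[0, 0, 8.1], [0, 0, 0], 35], [[0, 0, 8.1], [0, 0, 0], 35], [[0, 0, 8.1], [0, 0, 0], 35], [[0, 0, 8.1], [0, 0, 0], 35], [[0, 0, 8.1], [0, 0, 0], 35], [[0, 0, 8.1], [0, 0, 0], 35], [[0, 0, 8.1], [0, 0, 0], 35], [[0, 0, 8.1], [0, 0, 0], 35]]'

```text
time: 2.4
ee_pos: [0.1698, 0.5217, 0.2064]
tcp_rot: [-178.5, 0.0, 71.1]
wrist_force: [0.6, 0.2, -0.1]
opening: 0.0297
grasp_force: 0.0
```

>>> servo_tool --moves '[[[0, 0, 8.2], [0, 0, 0], 35], [[0, 0, 8.2], [0, 0, 0], 35], [[0, 0, 8.2], [0, 0, 0], 35], [[0, 0, 8.2], [0, 0, 0], 35], [[0, 0, 8.2], [0, 0, 0], 35], [[0, 0, 0], [0, 0.04, 0], 35], [[0, 0, 0], [0, 0.045, 0], 35], [[0, 0, 0], [0, 0.045, 0], 35], [[0, 0, 0], [0, 0.045, 0], 35], [[0, 0, 0], [0, 0.045, 0], 35], [[0, 0, 0], [0, 0.045, 0], 35], [[0, 0, 0], [0, 0.045, 0], 35]]'

```text
time: 3.6
ee_pos: [0.5477, 0.2046, 0.1579]
tcp_rot: [-170.9, 3.5, 46.8]
wrist_force: [1.0, 1.3, -0.4]
opening: 0.0298
grasp_force: 0.0
```

>>> servo_tool --moves '[[[0, 0, 0], [0.009, 0.045, 0], 35], [[0, 0, 0], [0.009, 0.045, 0], 35], [[0, 0, 0], [0, 0.045, 0], 35], [[0, 0, 0], [0, 0.045, 0], 35], [[0, 0, 0], [0, 0.045, 0], 35], [[0, 0, 0], [0, 0.045, 0], 35], [[0, 0, 0], [0, 0.045, 0], 35], [[0, 0, 0], [0, 0.045, 0], 35], [[0, 0, 0], [0, 0.045, 0], 35], [[0, 0, 0], [0, 0, 0], 35]]'

```text
time: 4.6
ee_pos: [0.8017, -0.0528, 0.072]
tcp_rot: [-172.7, 2.1, 46.4]
wrist_force: [-1.1, -0.3, 0.0]
opening: 0.0296
grasp_force: 0.0
```

>>> servo_tool --moves '[[[0, 0, 0], [0, 0, -0.03], 35], [[0, 0, 0], [0, 0, -0.03], 35], [[0, 0, 0], [0, 0, -0.03], 35], [[0, 0, 0], [0, 0, -0.03], 35]]'

```text
time: 5.0
ee_pos: [0.7723, -0.0508, 0.179]
tcp_rot: [-175.1, -0.0, 46.5]
wrist_force: [-0.6, -0.4, -0.4]
opening: 0.0298
grasp_force: 0.0
```

```bash
cat > t.py <<'E'
# how far to go, in tool axes, to a world target pose (pointing down, yaw)
from h import *
import sys
from scipy.spatial.transform import Rotation as Ro
def tool(tx,ty,tz,yaw):
    o=get_obs(); R=Ro.from_euler("xyz",o["tcp_rot"],degrees=True); T=Ro.from_euler("xyz",[180,0,yaw],degrees=True)
    rv=(R.inv()*T).as_rotvec(degrees=True); d=np.array([tx,ty,tz])-o["ee_pos"]
    print("t",o["time"],"pos",np.round(o["ee_pos"],4),"rpy",np.round(o["tcp_rot"],2),"rotvec",rv.round(2),"shift(now axes)",R.inv().apply(d).round(4),"shift(target axes)",T.inv().apply(d).round(4),"F",np.round(o["wrist_force"],2),"q",np.round(o["q"],1))
if __name__=="__main__": tool(*map(float,sys.argv[1:5]))
E
python3 t.py .487 -.111 .15 26.8
python3 - <<'E'
from h import *
im,d=camera("scene"); cv2.imwrite("pics/s1.png",im[...,::-1])
E
```

```text
t 5.0 pos [ 0.7723 -0.0508  0.179 ] rpy [-1.7515e+02 -1.0000e-02  4.6480e+01] rotvec [-4.81  0.82 19.67] shift(now axes) [-0.2401 -0.1623  0.0428] shift(target axes) [-0.2818 -0.0749  0.029 ] F [-0.64 -0.44 -0.36] q [ -5.   51.2  70.8 113.4   3.  128.4]
```

View pics/s1.png

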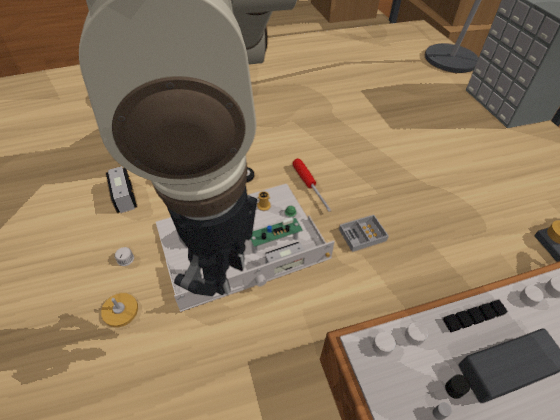

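The view shows the arm beyond the panel, high enough to clear it. Chassis, lamp holder, cap, knob and flywheel are where they were. I retract and level the tool in smaller, checked steps.

>>> servo_tool --moves '[[[0, 0, 0], [-0.024, -0.016, 0], 35], [[0, 0, 0], [-0.024, -0.016, 0], 35], [[0, 0, 0], [-0.024, -0.016, 0], 35], [[0, 0, 0], [-0.024, -0.016, 0], 35], [[0, 0, 0], [-0.024, -0.016, 0], 35], [[0, 0, 0], [-0.024, -0.016, 0], 35], [[0, 0, 0], [-0.024, -0.016, 0], 35], [[0, 0, 0], [-0.024, -0.016, 0], 35], [[0, 0, 0], [-0.024, -0.016, 0], 35], [[0, 0, 0], [-0.024, -0.016, 0], 35], [[0, 0, 0], [0, 0, 0], 35]]'

```text
time: 6.15
ee_pos: [0.4995, -0.1141, 0.1928]
tcp_rot: [-175.2, 0.0, 46.4]
wrist_force: [0.2, -0.5, 0.7]
opening: 0.0298
grasp_force: 0.0
```

```bash
python3 t.py .487 -.111 .15 26.8
```

```text
t 6.15 pos [ 0.4995 -0.1141  0.1928] rpy [-1.7518e+02  5.0000e-02  4.6380e+01] rotvec [-4.77  0.87 19.57] shift(now axes) [-0.0063 -0.0076  0.0436] shift(target axes) [-0.0097 -0.0084  0.0428] F [ 0.17 -0.46  0.7 ] q [-14.3   4.1   7.4  97.6   2.3 119.3]
```

>>> servo_tool --moves '[[[-1.2, 0.2, 4.9], [0, 0, 0], 35], [[-1.2, 0.2, 4.9], [0, 0, 0], 35], [[-1.2, 0.2, 4.9], [0, 0, 0], 35], [[-1.2, 0.2, 4.9], [0, 0, 0], 35], [[0, 0, 0], [0, 0, 0], 35]]'

```text
time: 6.65
ee_pos: [0.502, -0.1133, 0.1911]
tcp_rot: [-180.0, 0.1, 26.8]
wrist_force: [-0.1, -0.1, 0.3]
opening: 0.0299
grasp_force: 0.0
```

```bash
python3 t.py .487 -.111 .04 26.8
```

```text
t 6.65 pos [ 0.502  -0.1133  0.1911] rpy [-1.7999e+02  1.0000e-01  2.6790e+01] rotvec [-0.01  0.1  -0.01] shift(now axes) [-0.0121 -0.0088  0.1512] shift(target axes) [-0.0124 -0.0088  0.1511] F [-0.08 -0.06  0.25] q [-1.270e+01 -1.000e-01  3.100e+00  9.330e+01 -1.000e-01  1.405e+02]
```

>>> servo_tool --moves '[[[0, 0, 0], [-0.014, -0.009, 0], 35], [[0, 0, 0], [0, 0, 0.025], 35], [[0, 0, 0], [0, 0, 0.025], 35], [[0, 0, 0], [0, 0, 0.025], 35], [[0, 0, 0], [0, 0, 0.025], 35], [[0, 0, 0], [0, 0, 0.025], 35], [[0, 0, 0], [0, 0, 0.02], 35], [[0, 0, 0], [0, 0, 0], 35]]'

```text
time: 7.45
ee_pos: [0.4832, -0.1116, 0.0425]
tcp_rot: [-179.7, 0.4, 27.0]
wrist_force: [-0.2, -0.1, 0.1]
opening: 0.0298
grasp_force: 0.0
```

```bash
python3 t.py .513 -.098 .018 26.8
python3 - <<'E'
from h import *
im,d=camera("top"); a=im[90:290,240:440]
im2,d2=camera("scene"); b=im2[140:340,100:300]
cv2.imwrite("pics/s2.png",np.hstack([cv2.resize(k[...,::-1],(400,400),interpolation=cv2.INTER_CUBIC) for k in(a,b)]))
E
```

```text
t 7.45 pos [ 0.4832 -0.1116  0.0425] rpy [-179.71    0.39   26.96] rotvec [-0.29  0.39  0.16] shift(now axes) [0.0329 0.0015 0.0242] shift(target axes) [0.0327 0.0013 0.0245] F [-0.2  -0.07  0.11] q [-13.   -1.8 -15.   77.3  -0.  140.1]
```

View pics/s2.png

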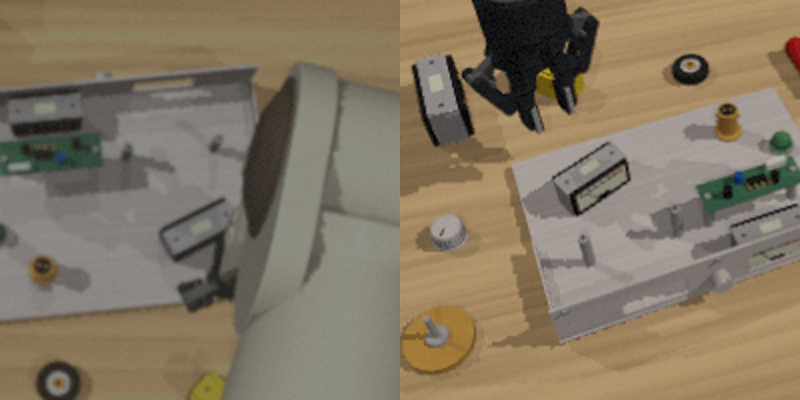

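The meter is untouched and the fingers stand behind its back cover (the open edge side). The cream dial faces the panel (right half, ~(605,190)). I lower and start the straight push.

>>> servo_tool --moves '[[[-0.3, 0.4, 0.2], [0, 0.001, 0.012], 35], [[0, 0, 0], [0, 0, 0.012], 35], [[0, 0, 0], [0, 0, 0], 35], [[0, 0, 0], [0.006, 0, 0], 35], [[0, 0, 0], [0.006, 0, 0], 35], [[0, 0, 0], [0.006, 0, 0], 35], [[0, 0, 0], [0.005, 0, 0], 35], [[0, 0, 0], [0.003, 0, 0], 35], [[0, 0, 0], [0, 0, 0], 35]]'

```text
time: 8.45
ee_pos: [0.5084, -0.1011, 0.0202]
tcp_rot: [179.9, -0.1, 26.6]
wrist_force: [-0.0, -0.2, -0.6]
opening: 0.0299
grasp_force: 0.0
```

>>> servo_tool --moves '[[[0, 0, 0], [0.003, 0, 0], 35], [[0, 0, 0], [0.003, 0, 0], 35], [[0, 0, 0], [0.003, 0, 0], 35], [[0, 0, 0], [0.003, 0, 0], 35], [[0, 0, 0], [0.003, 0, 0], 35], [[0, 0, 0], [0.003, 0, 0], 35], [[0, 0, 0], [0, 0, 0], 35]]'

```text
time: 9.15
ee_pos: [0.5244, -0.0932, 0.0203]
tcp_rot: [179.9, -0.1, 26.6]
wrist_force: [-1.0, 0.1, 0.1]
opening: 0.0301
grasp_force: 0.7
```

```bash
cat > mm.py <<'E'
from h import *
import sys
GAP=np.array([.6218,-.0602]); YAW=np.radians(6.07)   # as the scene camera sees it
def meas(gx):
    im,d=camera("scene"); P=cloud("scene",d); P[d==0]=np.nan
    x,y,z=P[...,0]-GAP[0],P[...,1]-GAP[1],P[...,2]
    c,s=np.cos(YAW),np.sin(YAW); X=(c*x+s*y)*1000; Y=(-s*x+c*y)*1000
    k=(z>.0395)&(z<.0495)&(np.hypot(X-gx[0],Y-gx[1])<48)
    n,l,st,ce=cv2.connectedComponentsWithStats(k.astype(np.uint8)); i=1+np.argmax(st[1:,4]); k=l==i
    q=np.stack([X[k],Y[k]],1).astype(np.float32)
    r=cv2.minAreaRect(q); print("meter in gap frame",np.round(r[0],1),"size",np.round(r[1],1),"angle",round(r[2],1),"n",len(q),"z",np.median(z[k]).round(4))
    return im
im=meas(tuple(map(float,sys.argv[1:3])))
if len(sys.argv)>3: cv2.imwrite(sys.argv[3],cv2.resize(im[150:310,110:300,::-1],(760,600),interpolation=cv2.INTER_CUBIC))
o=get_obs();print(o["time"],np.round(o["ee_pos"],4),np.round(o["tcp_rot"],2),np.round(o["wrist_force"],2))
E
python3 mm.py -65 -10 pics/s3.png
```

```text
meter in gap frame [-85.3 -17.1] size [48.  73.6] angle 21.2 n 521 z 0.0446
9.2 [ 0.5243 -0.0933  0.0202] [ 1.7985e+02 -1.3000e-01  2.6610e+01] [-0.48 -0.24  0.51]
```

View pics/s3.png

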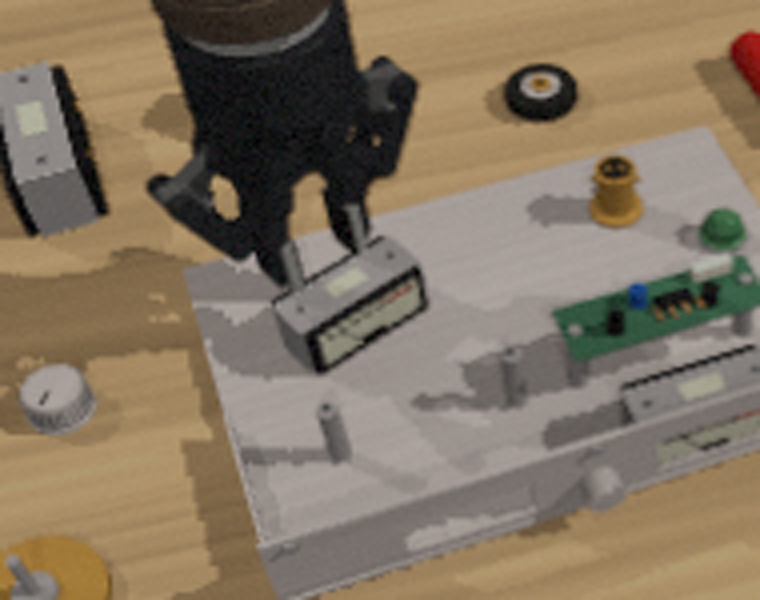

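The picture shows both fingertips on the rear cover and the meter upright, just starting to move; posts and lamp holder are untouched. I improve the fit by ignoring the finger pixels, and push on.

>>> servo_tool --moves '[[[0, 0, 0], [0.003, 0, 0], 35], [[0, 0, 0], [0.003, 0, 0], 35], [[0, 0, 0], [0.003, 0, 0], 35], [[0, 0, 0], [0.003, 0, 0], 35], [[0, 0, 0], [0.003, 0, 0], 35], [[0, 0, 0], [0.003, 0, 0], 35], [[0, 0, 0], [0.002, 0, 0], 35], [[0, 0, 0], [0, 0, 0], 35]]'

```text
time: 10.0
ee_pos: [0.5423, -0.0842, 0.0203]
tcp_rot: [179.9, -0.1, 26.6]
wrist_force: [-1.5, -0.8, 1.0]
opening: 0.03
grasp_force: 0.7
```

```bash
cat > mm.py <<'E'
from h import *
import sys
GAP=np.array([.6218,-.0602]); YAW=np.radians(6.07)   # as the scene camera sees it
def meas(g,d,a):
    P=cloud("scene",d); P[d==0]=np.nan
    x,y,z=P[...,0]-GAP[0],P[...,1]-GAP[1],P[...,2]
    c,s=np.cos(YAW),np.sin(YAW); X=(c*x+s*y)*1000; Y=(-s*x+c*y)*1000
    k=(z>.0395)&(z<.0495)&(np.hypot(X-g[0],Y-g[1])<48)
    n,l,st,ce=cv2.connectedComponentsWithStats(k.astype(np.uint8)); i=1+np.argmax(st[1:,4]); k=l==i
    q=np.stack([X[k],Y[k]],1).astype(np.float32)
    for _ in range(3):
        u=np.array([np.cos(np.radians(a)),np.sin(np.radians(a))]); f=np.percentile(q@u,99)
        p=q[q@u>f-27]; r=cv2.minAreaRect(p); a=r[2] if r[2]<45 else r[2]-90
    u=np.array([np.cos(np.radians(a)),np.sin(np.radians(a))]); v=np.array([-u[1],u[0]])
    yy=np.percentile(p@v,[1,99]); C=u*(np.percentile(q@u,99)-17.5)+v*yy.mean()
    print("meter in gap frame",C.round(1),"angle",round(a,1),"width",np.diff(yy).round(1),"n",len(p))
if __name__=="__main__":
    if len(sys.argv)<5: meas((-84,-17),np.load("scene0.npy"),20)   # reference
    im,d=camera("scene"); meas((float(sys.argv[1]),float(sys.argv[2])),d,float(sys.argv[3]))
    if len(sys.argv)>4: cv2.imwrite(sys.argv[4],cv2.resize(im[150:310,110:300,::-1],(760,600),interpolation=cv2.INTER_CUBIC))
    o=get_obs();e=np.array(o["ee_pos"])-[.620,-.0587,0];c,s=np.cos(YAW),np.sin(YAW)
    print(o["time"],"tool in gap frame",np.round([1e3*(c*e[0]+s*e[1]),1e3*(-s*e[0]+c*e[1]),1e3*e[2]],1),np.round(o["tcp_rot"],2),np.round(o["wrist_force"],2))
E
python3 mm.py -61 -8 20
```

```text
meter in gap frame [-84.3 -17.2] angle 20.0 width [71.4] n 439
meter in gap frame [-60.7  -8.6] angle 20.0 width [70.8] n 458
10.05 tool in gap frame [-80.1 -17.2  20.2] [ 1.7986e+02 -1.4000e-01  2.6620e+01] [-1.57 -0.41 -0.01]
```

>>> servo_tool --moves '[[[0, 0, 0], [0.003, 0, 0], 35], [[0, 0, 0], [0.003, 0, 0], 35], [[0, 0, 0], [0.003, 0, 0], 35], [[0, 0, 0], [0.001, 0, 0], 35], [[0, 0, 2], [0.0028, -0.0008, 0], 35], [[0, 0, 2], [0.0028, -0.0008, 0], 35], [[0, 0, 2], [0.0028, -0.0008, 0], 35], [[0, 0, 2], [0.0028, -0.0008, 0], 35], [[0, 0, 2], [0.0028, -0.0008, 0], 35], [[0, 0, 0], [0, 0, 0], 35]]'

```text
time: 11.05
ee_pos: [0.5626, -0.0705, 0.0202]
tcp_rot: [179.9, -0.2, 16.6]
wrist_force: [-1.1, 0.5, 1.2]
opening: 0.0299
grasp_force: 0.3
```

```bash
python3 mm.py -38 -2 10
```

```text
meter in gap frame [-84.3 -17.2] angle 20.0 width [71.4] n 439
meter in gap frame [-37.5  -0.1] angle 10.0 width [71.1] n 491
11.1 tool in gap frame [-58.4  -5.7  20.2] [ 1.799e+02 -1.700e-01  1.667e+01] [-0.47  0.59  0.2 ]
```

>>> servo_tool --moves '[[[0, 0, 2.1], [0.0022, -0.0006, 0], 35], [[0, 0, 2.1], [0.0022, -0.0006, 0], 35], [[0, 0, 2.1], [0.0022, -0.0006, 0], 35], [[0, 0, 2.1], [0.0022, -0.0006, 0], 35], [[0, 0, 2.1], [0.0022, -0.0006, 0], 35], [[0, 0, 0], [0, 0, 0], 35]]'

```text
time: 11.7
ee_pos: [0.5725, -0.0654, 0.0203]
tcp_rot: [179.9, -0.2, 6.1]
wrist_force: [-0.4, -0.5, -0.8]
opening: 0.0299
grasp_force: 0.1
```

```bash
python3 - <<'E'
s=open("mm.py").read()
i=s.index("    for _ in range(3):"); j=s.index("    u=np.array([np.cos(np.radians(a))",s.index("a=r[2]"))
s=s[:i]+'''    for _ in range(4):   # line through the foremost points, in bins across the meter
        u=np.array([np.cos(np.radians(a)),np.sin(np.radians(a))]); v=np.array([-u[1],u[0]])
        X1,Y1=q@u,q@v; m=np.median(Y1[X1>np.percentile(X1,99)-27]); b=np.round((Y1-m)/4)
        e=np.array([[B*4,X1[b==B].max()] for B in range(-7,8) if (b==B).any()],np.float32)
        t=cv2.fitLine(e,cv2.DIST_HUBER,0,.01,.01).ravel(); a-=np.degrees(np.arctan(t[1]/t[0]))
    p=q[X1>np.percentile(X1,99)-27]
'''+s[j:]
open("mm.py","w").write(s)
E
python3 mm.py -26 0 0 pics/s4.png
```

```text
meter in gap frame [-26.9   0.2] angle 0.3 width [70.4] n 495
11.75 tool in gap frame [-48.   -1.7  20.3] [179.92  -0.19   6.2 ] [-0.36  0.04  0.1 ]
```

```bash
sed -i 's/<5: meas/<1: meas/; s/len(sys.argv)>4/len(sys.argv)>4/' mm.py; python3 -c "
from mm import *
meas((-84,-17),np.load('scene0.npy'),20)"
```

```text
meter in gap frame [-84.5 -17.3] angle 21.0 width [71.5] n 442
```

View pics/s4.png

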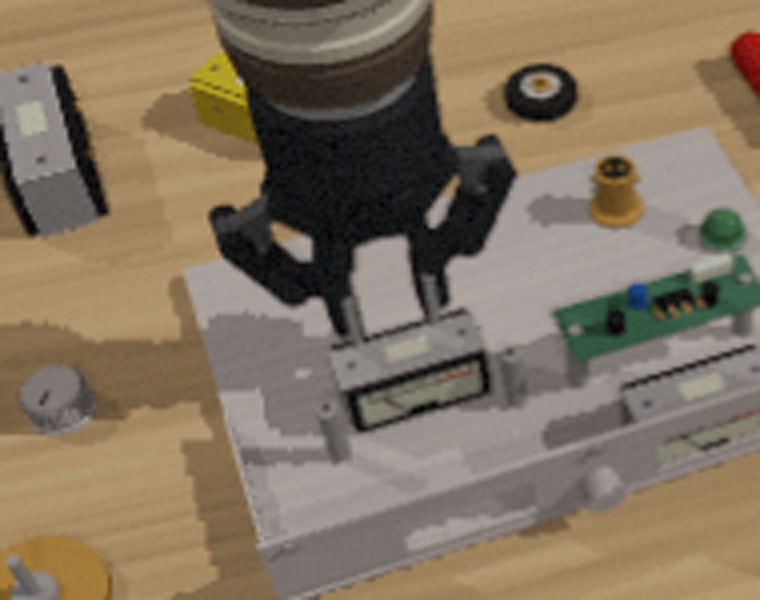

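The meter now stands square before the posts: posts at (333,430) and (512,378), meter between them with equal clearance. I push straight into the gap.

>>> servo_tool --moves '[[[0, 0, 0], [0.003, 0, 0], 35], [[0, 0, 0], [0.003, 0, 0], 35], [[0, 0, 0], [0.003, 0, 0], 35], [[0, 0, 0], [0.003, 0, 0], 35], [[0, 0, 0], [0.003, 0, 0], 35], [[0, 0, 0], [0.003, 0, 0], 35], [[0, 0, 0], [0.003, 0, 0], 35], [[0, 0, 0], [0.003, 0, 0], 35], [[0, 0, 0], [0.003, 0, 0], 35], [[0, 0, 0], [0, 0, 0], 35]]'

```text
time: 12.75
ee_pos: [0.5997, -0.0626, 0.0204]
tcp_rot: [179.9, -0.2, 6.1]
wrist_force: [-1.8, -0.3, 0.5]
opening: 0.0301
grasp_force: 0.6
```

```bash
sed -i 's/c*x+s*y)\*1000; Y/c*x+s*y)*1000; Y/; s/<48)/<48)\&(abs(Y-g[1])<37.5)/' mm.py; python3 mm.py 0 0 0
```

```text
meter in gap frame [0.4 0.4] angle -0.1 width [70.7] n 532
12.8 tool in gap frame [-20.8  -1.8  20.3] [179.91  -0.18   6.11] [0.37 0.13 0.33]
```

>>> servo_tool --moves '[[[0, 0, 0], [0.004, 0, 0], 35], [[0, 0, 0], [0.004, 0, 0], 35], [[0, 0, 0], [0.004, 0, 0], 35], [[0, 0, 0], [0.004, 0, 0], 35], [[0, 0, 0], [0.004, 0, 0], 35], [[0, 0, 0], [0.004, 0, 0], 35], [[0, 0, 0], [0.004, 0, 0], 35], [[0, 0, 0], [0.004, 0, 0], 35], [[0, 0, 0], [0.004, 0, 0], 35], [[0, 0, 0], [0.003, 0, 0], 35], [[0, 0, 0], [0, 0, 0], 35]]'

```text
time: 13.9
ee_pos: [0.6385, -0.0585, 0.0204]
tcp_rot: [179.9, -0.2, 6.1]
wrist_force: [-1.6, 0.2, -0.2]
opening: 0.0297
grasp_force: 0.5
```

```bash
python3 mm.py 40 0 0 pics/s5.png
```

```text
meter in gap frame [35.5  0.8] angle -2.3 width [70.4] n 526
13.95 tool in gap frame [18.2 -1.7 20.4] [179.91  -0.18   6.11] [-0.48 -0.08 -0.24]
```

View pics/s5.png

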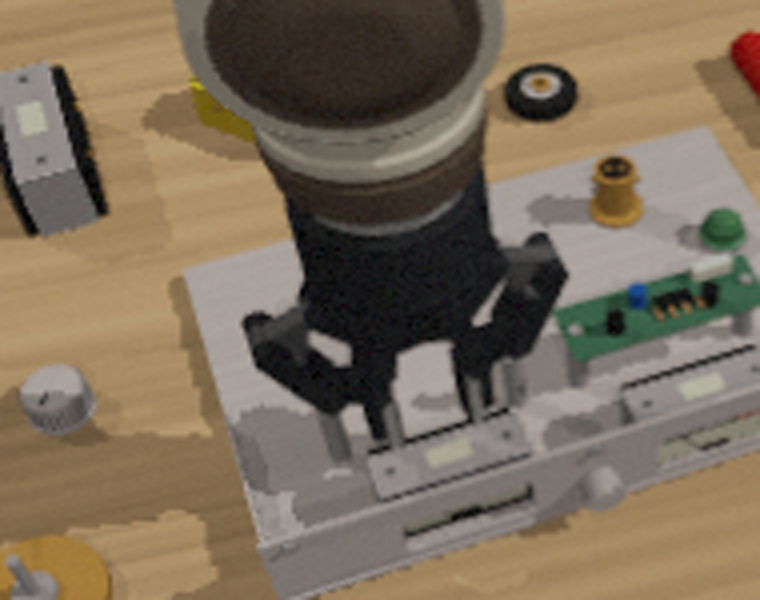

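The meter is through the posts and about 9 mm short of the panel, with its dial showing in the window at (470,510). I go on slowly until the panel is felt.

>>> servo_tool --moves '[[[0, 0, 0], [0.002, 0, 0], 35], [[0, 0, 0], [0.002, 0, 0], 35], [[0, 0, 0], [0.002, 0, 0], 35], [[0, 0, 0], [0.001, 0, 0], 35], [[0, 0, 0], [0, 0, 0], 35]]'

```text
time: 14.45
ee_pos: [0.6449, -0.0579, 0.0235]
tcp_rot: [179.9, -0.3, 6.1]
wrist_force: [-12.1, 0.4, 20.4]
opening: 0.0297
grasp_force: 11.3
```

>>> servo_tool --moves '[[[0, 0, 0], [0.0007, 0, 0], 35], [[0, 0, 0], [0, 0, 0], 35]]'

```text
time: 14.65
ee_pos: [0.6456, -0.0578, 0.0238]
tcp_rot: [179.9, -0.3, 6.1]
wrist_force: [-12.7, -0.3, 21.8]
opening: 0.0299
grasp_force: 12.4
```

>>> servo_tool --moves '[[[0, 0, 0], [0.0007, 0, 0], 35], [[0, 0, 0], [0, 0, 0], 35]]'

```text
time: 14.85
ee_pos: [0.6464, -0.0578, 0.0242]
tcp_rot: [179.9, -0.3, 6.1]
wrist_force: [-13.9, 0.2, 24.4]
opening: 0.0299
grasp_force: 13.6
```

The force rose to 28 N with the finger riding up slightly, so the meter is hard against the panel. I back off and check.

>>> servo_tool --moves '[[[0, 0, 0], [-0.002, 0, 0], 35], [[0, 0, 0], [-0.004, 0, 0], 35], [[0, 0, 0], [-0.006, 0, 0], 35], [[0, 0, 0], [-0.01, 0, 0], 35], [[0, 0, 0], [0, 0, 0], 35]]'

```text
time: 15.35
ee_pos: [0.6233, -0.0601, 0.0203]
tcp_rot: [179.9, -0.1, 6.1]
wrist_force: [-0.1, -0.9, 0.6]
opening: 0.03
grasp_force: 0.0
```

>>> servo_tool --moves '[[[0, 0, 0], [0, 0, -0.02], 35], [[0, 0, 0], [0, 0, -0.03], 35], [[0, 0, 0], [0, 0, -0.03], 35], [[0, 0, 0], [-0.04, 0, -0.03], 35], [[0, 0, 0], [-0.04, 0, 0], 35], [[0, 0, 0], [-0.04, 0, 0], 35], [[0, 0, 0], [-0.04, 0, 0], 35], [[0, 0, 0], [-0.04, 0, 0], 35], [[0, 0, 0], [0, 0, 0], 35]]'

```text
time: 16.25
ee_pos: [0.4219, -0.0813, 0.1304]
tcp_rot: [179.9, -0.2, 6.0]
wrist_force: [0.9, -0.3, 1.2]
opening: 0.0297
grasp_force: 0.0
```

```bash
cat > e.py <<'E'
from h import *
import sys
from scipy.optimize import least_squares
# meter top frame (24 x 72, z .046) seen from top; gap/panel as that camera saw them at the start
for cam,G in(("top",(.6181,-.0572)),("scene",(.6218,-.0602))):
    im,d=camera(cam); P=cloud(cam,d); P[d==0]=np.nan; Y0=np.radians(6.07);c,s=np.cos(Y0),np.sin(Y0)
    x,y,z=P[...,0]-G[0],P[...,1]-G[1],P[...,2]; X=(c*x+s*y)*1000;Y=(-s*x+c*y)*1000
    k=(z>.041)&(z<.0495)&(X>15)&(X<62)&(abs(Y)<41)
    n,l,st,ce=cv2.connectedComponentsWithStats(k.astype(np.uint8)); k=l==1+np.argmax(st[1:,4])
    q=np.stack([X[k],Y[k]],1).astype(np.float32); r=cv2.minAreaRect(q)
    # back edge: hindmost point per bin
    b=np.round(q[:,1]/4); e=np.array([[B*4,q[b==B,0].min()] for B in range(-7,8) if (b==B).any()],np.float32)
    t=cv2.fitLine(e,cv2.DIST_HUBER,0,.01,.01).ravel()
    f=np.array([[B*4,q[b==B,0].max()] for B in range(-7,8) if (b==B).any()],np.float32); t2=cv2.fitLine(f,cv2.DIST_HUBER,0,.01,.01).ravel()
    an=lambda t:-np.degrees(np.arctan(t[1]/t[0])).round(1)
    print(cam,"rect",np.round(r[0],1),np.round(r[1],1),round(r[2],1),"| back edge x",(t[3]-t[2]*t[1]/t[0]).round(1),"yaw",an(t),"| front x",(t2[3]-t2[2]*t2[1]/t2[0]).round(1),"yaw",an(t2),"y range",np.percentile(q[:,1],[1,99]).round(1),"z",np.median(z[k]).round(4))
    kp=(z>.05)&(z<.066)&(X>55)&(X<75)&(abs(Y)<60); print("  panel rim x",np.percentile(X[kp],[2,50,98]).round(1))
    cv2.imwrite(f"pics/e_{cam}.png",im[...,::-1])
a=cv2.imread("pics/e_top.png")[100:250,230:380]; b=cv2.imread("pics/e_scene.png")[170:320,130:280]
cv2.imwrite("pics/e1.png",np.hstack([cv2.resize(i,(400,400),interpolation=cv2.INTER_CUBIC) for i in(a,b)]))
E
python3 e.py
```

```text
top rect [41.  0.] [72.6 35.4] 89.5 | back edge x 23.7 yaw -0.2 | front x 57.7 yaw 0.1 y range [-35.   35.2] z 0.0457
  panel rim x [64.7 66.1 69.1]
scene rect [37.5  0.7] [71.6 32.7] 89.6 | back edge x 22.6 yaw 1.0 | front x 52.5 yaw -2.5 y range [-34.6  35.7] z 0.0448
  panel rim x [62.1 65.2 67.2]
```

View pics/e1.png

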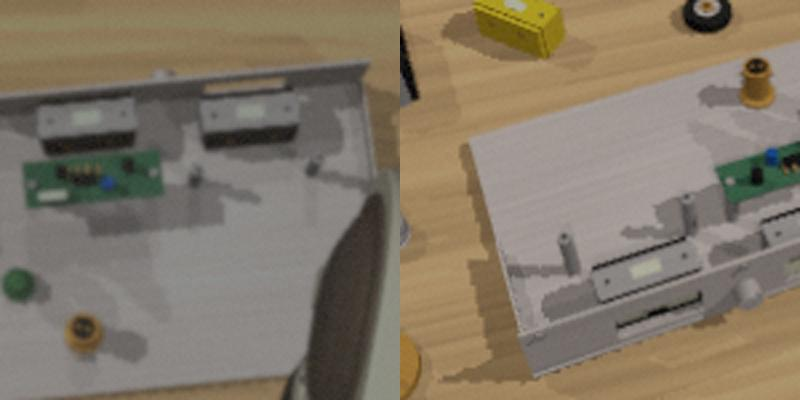

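The picture shows the meter square and centred behind the window, but possibly short of the panel. I compare it with the finished meter measured the same way.

```bash
cat > f.py <<'E'
from h import *
im,d=camera("top")
P=cloud("top",d); P[d==0]=np.nan; Y0=np.radians(6.07);c,s=np.cos(Y0),np.sin(Y0)
x,y,z=P[...,0]-.6181,P[...,1]+.0572,P[...,2]; X=(c*x+s*y)*1000;Y=(-s*x+c*y)*1000
for y0 in(0,120):
    for zz in ((.041,.0495),(.041,.054)):
        k=(z>zz[0])&(z<zz[1])&(X>15)&(X<62)&(abs(Y-y0)<33); b=np.round(Y/4)
        e=[(X[k&(b==B)].min(),X[k&(b==B)].max()) for B in range(int(y0/4)-7,int(y0/4)+8) if (k&(b==B)).any()]
        print(y0,zz,"back/front",np.median(e,0).round(1),"z",np.median(z[k]).round(4))
k=(abs(Y-0)<25)
for a in np.arange(14,72,3): print(int(a),*[ (np.round(np.median(z[(abs(Y-y0)<25)&(abs(X-a)<1.5)])*1000,1)) for y0 in(0,120)],end=" | ")
g=(z>.03)&(X>55)&(abs(Y)<140)
E
python3 f.py
```

```text
0 (0.041, 0.0495) back/front [23.9 57.5] z 0.0459
0 (0.041, 0.054) back/front [23.9 57.5] z 0.046
120 (0.041, 0.0495) back/front [31.4 61.1] z 0.0461
120 (0.041, 0.054) back/front [16.7 61.1] z 0.0462
14 10.9 54.2 | 17 10.7 53.5 | 20 9.8 nan | 23 23.6 nan | 26 42.4 nan | 29 45.6 11.3 | 32 46.9 30.1 | 35 47.4 44.5 | 38 46.6 46.1 | 41 46.3 46.3 | 44 47.0 46.2 | 47 46.5 46.7 | 50 46.9 46.4 | 53 46.1 46.3 | 56 45.0 46.6 | 59 42.9 46.8 | 62 nan 44.4 | 65 53.1 50.9 | 68 55.2 59.4 | 71 11.1 55.9 |
  return _methods._mean(a, axis=axis, dtype=dtype,
  ret = ret.dtype.type(ret / rcount)
```

The meter is square (0°) and centred (0–0.7 mm), but its back edge is 7.5 mm short of where the finished one stands. I'll re-push with the fingers shut on the centre line, in small force-checked steps.

```bash
python3 t.py .6219 -.0580 .06 6.07
```

```text
t 16.4 pos [ 0.4259 -0.0812  0.1303] rpy [179.89  -0.26   6.09] rotvec [ 0.11 -0.26  0.02] shift(now axes) [ 0.1971 -0.0024  0.0712] shift(target axes) [ 0.1974 -0.0024  0.0703] F [0.02 0.09 0.17] q [-10.8 -12.2 -14.6  87.2  -0.  163.1]
```

>>> servo_tool --moves '[[[0, -0.2, 0], [0.033, -0.002, 0], 0], [[0, 0, 0], [0.033, 0, 0], 0], [[0, 0, 0], [0.033, 0, 0], 0], [[0, 0, 0], [0.033, 0, 0], 0], [[0, 0, 0], [0.033, 0, 0], 0], [[0, 0, 0], [0.032, 0, 0], 0], [[0, 0, 0], [0, 0, 0.035], 0], [[0, 0, 0], [0, 0, 0.035], 0], [[0, 0, 0], [0, 0, 0.02], 0], [[0, 0, 0], [0, 0, 0.018], 0], [[0, 0, 0], [0, 0, 0], 0]]'

```text
time: 17.5
ee_pos: [0.6199, -0.0578, 0.018]
tcp_rot: [180.0, 0.3, 6.1]
wrist_force: [-0.3, 0.4, 0.4]
opening: 0.0002
grasp_force: 0.0
```

```bash
sed -n 1,3p e.py >/dev/null; python3 t.py .6379 -.0563 .02 6.07; python3 e.py | grep scene
```

```text
t 17.5 pos [ 0.6199 -0.0578  0.018 ] rpy [179.98   0.33   6.13] rotvec [0.03 0.33 0.07] shift(now axes) [ 0.018   0.0004 -0.0021] shift(target axes) [ 0.018   0.0004 -0.002 ] F [-0.28  0.38  0.41] q [-5.300e+00  1.570e+01  1.400e+00  7.610e+01 -1.000e-01  1.686e+02]
scene rect [37.7  0.7] [71.8 32.5] 89.7 | back edge x 22.5 yaw 0.1 | front x 52.7 yaw -2.2 y range [-34.6  35.7] z 0.0447
```

>>> servo_tool --moves '[[[0, 0.2, 0], [0.004, 0, 0], 0], [[0, 0, 0], [0.004, 0, 0], 0], [[0, 0, 0], [0.004, 0, 0], 0], [[0, 0, 0], [0.003, 0, 0], 0], [[0, 0, 0], [0.002, 0, 0], 0], [[0, 0, 0], [0.001, 0, 0], 0], [[0, 0, 0], [0, 0, 0], 0]]'

```text
time: 18.3
ee_pos: [0.6389, -0.0564, 0.022]
tcp_rot: [179.9, -0.2, 6.1]
wrist_force: [-0.6, -0.4, -0.1]
opening: 0.0001
grasp_force: 0.0
```

>>> servo_tool --moves '[[[0, 0, 0], [0.001, 0, 0], 0], [[0, 0, 0], [0.001, 0, 0], 0], [[0, 0, 0], [0, 0, 0], 0]]'

```text
time: 18.6
ee_pos: [0.6409, -0.0562, 0.0221]
tcp_rot: [179.9, -0.2, 6.1]
wrist_force: [0.5, 0.8, 0.3]
opening: 0.0005
grasp_force: 0.0
```

```bash
python3 t.py .6379 -.0563 .02 6.07; python3 e.py | grep scene
```

```text
t 18.6 pos [ 0.6409 -0.0562  0.0221] rpy [179.91  -0.18   6.11] rotvec [ 0.09 -0.18  0.04] shift(now axes) [-0.003  -0.0002  0.0021] shift(target axes) [-0.003  -0.0002  0.0021] F [0.5  0.79 0.33] q [-5.000e+00  1.780e+01  4.600e+00  7.660e+01 -1.000e-01  1.689e+02]Traceback (most recent call last):
  File "e.py", line 13, in <module>
    t=cv2.fitLine(e,cv2.DIST_HUBER,0,.01,.01).ravel()
      ~~~~~~~~~~~^^^^^^^^^^^^^^^^^^^^^^^^^^^^
cv2.error: OpenCV(4.12.0) /io/opencv/modules/imgproc/src/linefit.cpp:618: error: (-215:Assertion failed) npoints2 >= 0 || npoints3 >= 0 in function 'fitLine'
```

>>> servo_tool --moves '[[[0, 0, 0], [0.001, 0, 0], 0], [[0, 0, 0], [0.001, 0, 0], 0], [[0, 0, 0], [0, 0, 0], 0]]'

```text
time: 18.95
ee_pos: [0.6429, -0.056, 0.022]
tcp_rot: [179.9, -0.2, 6.1]
wrist_force: [0.2, 0.3, -0.2]
opening: 0.0003
grasp_force: 0.0
```

```bash
sed -i 's/^for cam,G in.*/for cam,G in(("scene",(.6218,-.0602)),):/; /^a=cv2/d; /e1.png/d' e.py; python3 e.py;  python3 - <<'E'
from h import *
im=cv2.imread("pics/e_scene.png"); cv2.imwrite("pics/z1.png",cv2.resize(im[200:300,150:280],(780,600),interpolation=cv2.INTER_CUBIC))
E
```

```text
scene rect [37.9  0.7] [71.9 32.5] 89.7 | back edge x 23.4 yaw -0.8 | front x 52.8 yaw -1.3 y range [-34.6  35.7] z 0.0449
  panel rim x [62.6 65.3 67.3]
```

View pics/z1.png

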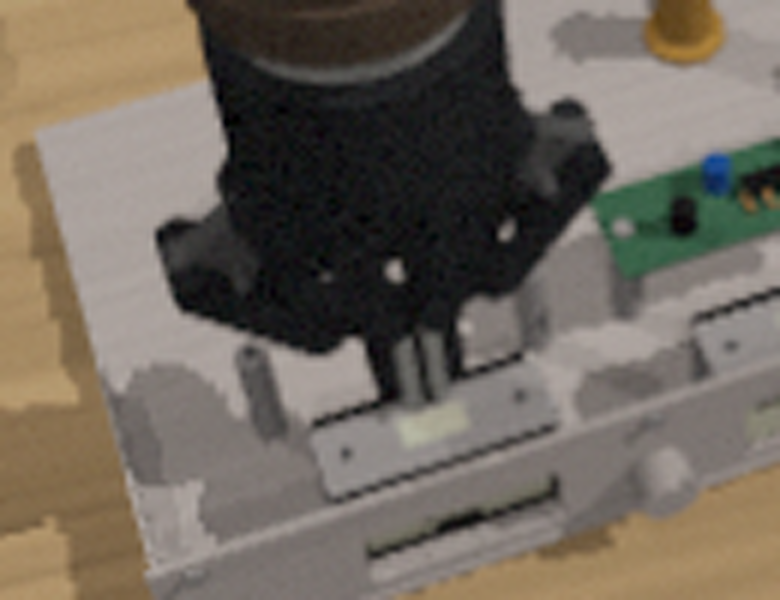

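The crop shows the shut fingertips at (410,390), overlapping the meter's rear top edge while no force is felt. I check by depth where the fingertips really are.

```bash
cat > g.py <<'E'
from h import *
im,d=camera("scene"); P=cloud("scene",d); P[d==0]=np.nan
o=get_obs(); print("TCP",np.round(o["ee_pos"],4),"pixel",pix("scene",o["ee_pos"]).round(1))
Y0=np.radians(6.07);c,s=np.cos(Y0),np.sin(Y0)
for v in range(252,276,2):
    row=[]
    for u in range(214,228,3):
        p=P[v,u]-[.6218,-.0602,0]; row.append(f"({1e3*(c*p[0]+s*p[1]):.0f},{1e3*(-s*p[0]+c*p[1]):.0f},{1e3*p[2]:.0f})")
    print(v,*row)
E
python3 g.py
```

```text
TCP [ 0.6428 -0.056   0.022 ] pixel [221.2 269.6]
252 (34,-6,101) (35,-2,99) (33,4,93) (35,8,94) (35,13,92)
254 (35,-7,97) (36,-2,96) (30,4,84) (37,7,91) (29,14,77)
256 (36,-8,93) (34,-3,86) (33,2,83) (34,7,81) (29,13,71)
258 (36,-9,87) (34,-3,82) (34,2,79) (34,7,75) (31,13,67)
260 (29,-9,71) (35,-4,77) (34,1,72) (34,6,70) (31,12,62)
262 (31,-9,67) (36,-5,72) (34,0,66) (34,6,64) (30,12,54)
264 (30,-10,61) (34,-5,63) (34,-0,61) (35,5,59) (29,11,47)
266 (30,-11,54) (30,-6,51) (34,-1,54) (34,4,51) (31,10,44)
268 (29,-11,46) (30,-6,46) (32,-1,45) (35,4,46) (37,9,46)
270 (32,-12,45) (34,-7,45) (37,-3,46) (38,3,44) (40,7,45)
272 (35,-14,43) (38,-9,44) (39,-4,44) (43,1,47) (42,6,42)
274 (41,-15,46) (43,-10,46) (44,-5,44) (45,0,44) (49,5,47)
```

>>> servo_tool --moves '[[[0, 0, 0], [-0.005, 0, 0], 0], [[0, 0, 0], [-0.01, 0, 0], 0], [[0, 0, 0], [-0.015, 0, 0], 0], [[0, 0, 0], [-0.02, 0, 0], 0], [[0, 0, 0], [-0.02, 0, 0], 0], [[0, 0, 0], [0, 0, 0], 0]]'

```text
time: 19.65
ee_pos: [0.5707, -0.0637, 0.022]
tcp_rot: [179.9, -0.1, 6.1]
wrist_force: [0.7, 0.4, 0.2]
opening: 0.0005
grasp_force: 0.0
```

```bash
cat > g2.py <<'E'
from h import *
im,d=camera("scene"); P=cloud("scene",d); P[d==0]=np.nan
o=get_obs(); e=np.array(o["ee_pos"]); print("TCP",e.round(4),"pixel",pix("scene",e).round(1))
u0=int(round(pix("scene",e)[0]))
for u in range(u0-6,u0+7,3):
    k=[(v,*np.round(1e3*(P[v,u]-e),0).astype(int)) for v in range(215,262,3)]
    print(u,*[f"{v}:({a},{b},{c})" for v,a,b,c in k])
E
python3 g2.py; python3 e.py
```

```text
TCP [ 0.5721 -0.0636  0.0222] pixel [210.3 240.9]
204 215:(-81,-1,-13) 218:(18,-3,92) 221:(13,-4,79) 224:(13,-5,70) 227:(9,-6,57) 230:(8,-8,48) 233:(7,-9,37) 236:(9,-10,31) 239:(-19,-11,-14) 242:(-10,-12,-12) 245:(-4,-14,-14) 248:(4,-15,-13) 251:(10,-16,-14) 254:(18,-17,-14) 257:(25,-19,-13) 260:(33,-20,-11)
207 215:(-5,4,72) 218:(2,2,72) 221:(2,1,64) 224:(7,0,61) 227:(11,-1,57) 230:(11,-2,49) 233:(12,-3,42) 236:(12,-4,32) 239:(-18,-5,-15) 242:(-11,-7,-15) 245:(-1,-8,-11) 248:(6,-9,-12) 251:(12,-10,-13) 254:(19,-12,-14) 257:(27,-13,-13) 260:(33,-14,-14)
210 215:(16,8,94) 218:(12,7,82) 221:(12,6,74) 224:(10,5,64) 227:(10,4,55) 230:(12,3,49) 233:(10,2,37) 236:(11,1,29) 239:(-15,0,-13) 242:(-7,-1,-12) 245:(0,-2,-13) 248:(7,-4,-13) 251:(14,-5,-13) 254:(21,-6,-13) 257:(29,-7,-12) 260:(35,-9,-13)
213 215:(17,13,94) 218:(11,13,79) 221:(11,12,70) 224:(11,11,62) 227:(7,10,49) 230:(8,9,41) 233:(8,8,33) 236:(11,7,28) 239:(-13,6,-13) 242:(-7,5,-15) 245:(1,4,-13) 248:(8,2,-13) 251:(15,1,-14) 254:(24,0,-12) 257:(31,-2,-11) 260:(36,-3,-13)
216 215:(4,19,78) 218:(5,18,70) 221:(-58,21,-13) 224:(-50,19,-14) 227:(-42,18,-13) 230:(-34,16,-13) 233:(-27,15,-13) 236:(-19,14,-13) 239:(-12,12,-13) 242:(-6,11,-15) 245:(2,9,-14) 248:(10,8,-13) 251:(19,7,-11) 254:(25,5,-12) 257:(32,4,-12) 260:(37,3,-14)
scene rect [37.7  0.5] [32.3 71.6] 0.3 | back edge x 22.6 yaw 0.9 | front x 52.7 yaw -2.4 y range [-34.6  35.5] z 0.0448
  panel rim x [62.6 65.3 67.4]
```

The depth shows the real fingertips end about 25 mm above the reported TCP (z ≈ 0.047). So the fork was pushing on the small top step of the frame and then skated over it, which explains the stop short. I check the finger width profile before going lower between the posts.

```bash
cat > g3.py <<'E'
from h import *
im,d=camera("scene"); P=cloud("scene",d); P[d==0]=np.nan
o=get_obs(); e=np.array(o["ee_pos"]); Y0=np.radians(6.07);c,s=np.cos(Y0),np.sin(Y0)
q=P-e; X=(c*q[...,0]+s*q[...,1])*1e3; Y=(-s*q[...,0]+c*q[...,1])*1e3; Z=q[...,2]*1e3
for h in range(20,125,6):
    k=(abs(Z-h)<3)&(abs(X)<50)&(abs(Y)<100)&(X<40)
    if k.sum()>2: print(h,k.sum(),"X",np.percentile(X[k],[2,98]).round(),"Y",np.percentile(Y[k],[2,98]).round())
E
python3 g3.py
```

```text
26 9 X [ 5. 40.] Y [-7. 98.]
32 100 X [ 8. 39.] Y [-11. 100.]
38 31 X [ 7. 13.] Y [-14.  12.]
44 30 X [ 3. 13.] Y [-14.  12.]
50 32 X [ 4. 14.] Y [-14.  13.]
56 28 X [ 7. 13.] Y [-14.  11.]
62 34 X [-8. 13.] Y [-15.   6.]
68 48 X [-5. 16.] Y [-24.  27.]
74 88 X [-7. 16.] Y [-32.  32.]
80 184 X [-7. 15.] Y [-36.  34.]
86 78 X [-9. 17.] Y [-43.  40.]
92 99 X [-9. 19.] Y [-46.  46.]
98 127 X [-7. 19.] Y [-51.  48.]
104 112 X [ 5. 19.] Y [-57.  52.]
110 162 X [ 4. 18.] Y [-60.  57.]
116 229 X [-10.  20.] Y [-62.  59.]
122 165 X [-4. 21.] Y [-57.  53.]
```

>>> servo_tool --moves '[[[0, 0, 0], [0, 0, 0], 25], [[0, 0, 0], [0, 0, 0], 25], [[0, 0, 0], [0, 0, 0], 25]]'

```text
time: 20.1
ee_pos: [0.5735, -0.0634, 0.0217]
tcp_rot: [179.9, -0.2, 6.1]
wrist_force: [-0.1, 0.3, 0.7]
opening: 0.0211
grasp_force: 0.0
```

```bash
python3 g3.py
```

```text
26 7 X [ 0. 32.] Y [-15.  93.]
32 109 X [ 3. 39.] Y [-21.  99.]
38 33 X [-4. 14.] Y [-25.  22.]
44 36 X [-2. 14.] Y [-25.  23.]
50 30 X [ 1. 14.] Y [-24.  23.]
56 32 X [-4. 14.] Y [-24.  22.]
62 31 X [-6. 15.] Y [-25.  22.]
68 50 X [-3. 16.] Y [-39.  34.]
74 90 X [-5. 16.] Y [-42.  40.]
80 178 X [-8. 15.] Y [-44.  43.]
86 66 X [-9. 17.] Y [-49.  46.]
92 89 X [-8. 20.] Y [-52.  48.]
98 115 X [-8. 20.] Y [-55.  52.]
104 101 X [ 7. 20.] Y [-57.  54.]
110 130 X [ 6. 20.] Y [-61.  58.]
116 169 X [ 4. 21.] Y [-64.  60.]
122 272 X [-9. 22.] Y [-65.  61.]
```

>>> servo_tool --moves '[[[0, 0, 0], [0, 0, 0.01], 25], [[0, 0, 0], [0, 0, 0.01], 25], [[0, 0, 0], [0, 0, 0.006], 25], [[0, 0, 0], [0, 0, 0], 25]]'

```text
time: 20.55
ee_pos: [0.5723, -0.0634, -0.0059]
tcp_rot: [179.9, -0.0, 6.1]
wrist_force: [0.4, 0.2, 0.8]
opening: 0.0218
grasp_force: 0.0
```

```bash
python3 g3.py | head -5;python3 t.py .6326 -.0574 -.004 6.07
```

```text
20 18 X [-38.  36.] Y [-90.  89.]
26 20 X [-2. 34.] Y [-92.  15.]
32 33 X [-4. 38.] Y [-92.  22.]
38 27 X [ 0. 14.] Y [-25.  21.]
44 30 X [-4. 14.] Y [-24.  23.]
t 20.6 pos [ 0.5727 -0.0634 -0.0051] rpy [ 1.7993e+02 -9.0000e-02  6.1100e+00] rotvec [ 0.07 -0.09  0.04] shift(now axes) [ 0.0602  0.0004 -0.001 ] shift(target axes) [ 0.0602  0.0003 -0.0011] F [0.35 0.6  0.36] q [-6.300e+00  9.700e+00 -8.200e+00  7.200e+01 -1.000e-01  1.676e+02]
```

Tips at z ≈ 0.02, clear of the floor. I advance 53 mm, then creep.

>>> servo_tool --moves '[[[0, 0, 0], [0.01, 0, 0], 25], [[0, 0, 0], [0.01, 0, 0], 25], [[0, 0, 0], [0.01, 0, 0], 25], [[0, 0, 0], [0.01, 0, 0], 25], [[0, 0, 0], [0.008, 0, 0], 25], [[0, 0, 0], [0.005, 0, 0], 25], [[0, 0, 0], [0, 0, 0], 25]]'

```text
time: 21.3
ee_pos: [0.6265, -0.0577, -0.0042]
tcp_rot: [179.9, -0.2, 6.1]
wrist_force: [0.2, -0.3, 0.1]
opening: 0.0217
grasp_force: 0.0
```

>>> servo_tool --moves '[[[0, 0, 0], [0.002, 0, 0], 25], [[0, 0, 0], [0.002, 0, 0], 25], [[0, 0, 0], [0.002, 0, 0], 25], [[0, 0, 0], [0.002, 0, 0], 25], [[0, 0, 0], [0.002, 0, 0], 25], [[0, 0, 0], [0, 0, 0], 25]]'

```text
time: 21.9
ee_pos: [0.6362, -0.0568, -0.0039]
tcp_rot: [179.9, -0.2, 6.1]
wrist_force: [-0.4, 0.4, -0.6]
opening: 0.0216
grasp_force: 0.0
```

```bash
python3 e.py; python3 t.py .640 -.0566 -.004 6.07
```

```text
scene rect [38.7  0.8] [72.  32.4] 89.5 | back edge x 27.1 yaw 1.8 | front x 54.0 yaw -0.7 y range [-34.6  35.6] z 0.045
  panel rim x [62.6 65.4 67.3]
t 21.95 pos [ 0.6362 -0.0567 -0.004 ] rpy [179.91  -0.19   6.11] rotvec [ 0.09 -0.19  0.04] shift(now axes) [0.0038 0.0003 0.0001] shift(target axes) [0.0038 0.0003 0.    ] F [0.33 0.69 0.42] q [-5.100e+00  1.780e+01  1.700e+00  7.360e+01 -1.000e-01  1.688e+02]
```

>>> servo_tool --moves '[[[0, 0, 0], [0.001, 0, 0], 25], [[0, 0, 0], [0.001, 0, 0], 25], [[0, 0, 0], [0.001, 0, 0], 25], [[0, 0, 0], [0, 0, 0], 25]]'

```text
time: 22.35
ee_pos: [0.6378, -0.0566, -0.0039]
tcp_rot: [179.9, -0.0, 6.1]
wrist_force: [-8.1, -1.2, 4.3]
opening: 0.0217
grasp_force: 3.8
```

>>> servo_tool --moves '[[[0, 0, 0], [0.0007, 0, 0], 25], [[0, 0, 0], [0, 0, 0], 25]]'

```text
time: 22.55
ee_pos: [0.6377, -0.0566, -0.004]
tcp_rot: [179.9, 0.0, 6.1]
wrist_force: [-12.3, -0.5, 6.3]
opening: 0.0214
grasp_force: 5.7
```

>>> servo_tool --moves '[[[0, 0, 0], [0.0007, 0, 0], 25], [[0, 0, 0], [0, 0, 0], 25]]'

```text
time: 22.75
ee_pos: [0.6377, -0.0566, -0.0039]
tcp_rot: [179.9, 0.1, 6.1]
wrist_force: [-15.1, -0.6, 8.7]
opening: 0.0214
grasp_force: 7.6
```

Firm stop: the tool no longer advances, 15 N. I back off, retract and verify from above.

>>> servo_tool --moves '[[[0, 0, 0], [-0.002, 0, 0], 25], [[0, 0, 0], [-0.004, 0, 0], 25], [[0, 0, 0], [-0.01, 0, 0], 25], [[0, 0, 0], [-0.02, 0, 0], 25], [[0, 0, 0], [-0.03, 0, 0], 25], [[0, 0, 0], [0, 0, -0.03], 25], [[0, 0, 0], [0, 0, -0.04], 25], [[0, 0, 0], [0, 0, -0.04], 25], [[0, 0, 0], [-0.04, 0, -0.02], 25], [[0, 0, 0], [-0.04, 0, 0], 25], [[0, 0, 0], [-0.04, 0, 0], 25], [[0, 0, 0], [0, 0, 0], 25]]'

```text
time: 23.95
ee_pos: [0.4511, -0.0761, 0.1259]
tcp_rot: [179.9, -0.2, 6.1]
wrist_force: [0.9, -0.4, 0.1]
opening: 0.0215
grasp_force: 0.0
```

```bash
python3 f.py 2>/dev/null | head -4; sed -i 's/^for cam,G in.*/for cam,G in(("top",(.6181,-.0572)),("scene",(.6218,-.0602))):/' e.py; python3 e.py
python3 - <<'E'
from h import *
for cam in("scene",):
    camera(cam)
    for n in("lamp_holder","pilot_cap","idler"):
        r=mark_of(n,cam); print(n,w(cam,r[0]["xyz"]).round(3) if r else None)
E
```

```text
0 (0.041, 0.0495) back/front [31.4 61.7] z 0.046
0 (0.041, 0.054) back/front [31.4 61.7] z 0.0462
120 (0.041, 0.0495) back/front [31.1 61.5] z 0.0461
120 (0.041, 0.054) back/front [16.6 61.5] z 0.0463
top rect [46.3 -0.1] [31.3 72.7] 0.4 | back edge x 31.2 yaw 0.3 | front x 61.2 yaw 0.4 y range [-34.9  35.7] z 0.0461
  panel rim x [63.  65.9 68.8]
scene rect [42.1  0.9] [72. 26.] 89.1 | back edge x 30.6 yaw 0.3 | front x 54.0 yaw -0.9 y range [-34.4  35.7] z 0.045
  panel rim x [62.4 65.3 67.6]
lamp_holder [0.501 0.07  0.012]
pilot_cap [0.535 0.111 0.011]
idler [ 0.685 -0.049  0.012]
```

```bash
python3 -c "
from workcell import *
print(job_done())"
```

```text
the job is handed in; nothing more can be done
None
```

I pushed the meter through the gap and home against the panel, square within about 0.5° and centred within about 1 mm by the camera fits, and handed the job in at about 24 s; the only result returned was that it was handed in. The first push, with the fingertips about 25 mm higher than reported, pressed down on the meter's top with about 28 N at the wrist and stopped 7.5 mm short, so I re-pushed lower, and no other loose thing was seen to move.

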